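Find the worn station by feel and fit the oversize pin

TASK

One of the three steel locating pins in the blue fixture stands in a worn bush: rock the pins gently side to side in place, as far as they freely go, to feel which one has clear play. Pull out that loose pin and put it in the red tray, then fit the brass-headed oversize pin from the wooden stand fully home in its station. Leave the two snug pins in the fixture, never force a pin, and do not disturb the marker, the ring gauge or the tape roll.

Things in the scene. Friction and masses are not known exactly. Their poses are not given: they have to be found in the camera images.
- pin_1_head (a point): Steel pin in station 1: on its axis (z up), mid-height of its round head (18 mm diameter, 40 tall, top 20 mm above this point). Below it a collar 38 mm diameter, 5 thick, resting on the fixture top, and a shank 16 mm diameter, 40 long. Point 65 mm above the foot, 25 above the fixture top when home. 0.1 to 0.16 kg. All three look alike; any one may be the loose one.
- pin_2_head (a point): Steel pin in station 2: on its axis (z up), mid-height of its round head (18 mm diameter, 40 tall, top 20 mm above this point). Below it a collar 38 mm diameter, 5 thick, resting on the fixture top, and a shank 16 mm diameter, 40 long. Point 65 mm above the foot, 25 above the fixture top when home. 0.1 to 0.16 kg. All three look alike; any one may be the loose one.
- pin_3_head (a point): Steel pin in station 3: on its axis (z up), mid-height of its round head (18 mm diameter, 40 tall, top 20 mm above this point). Below it a collar 38 mm diameter, 5 thick, resting on the fixture top, and a shank 16 mm diameter, 40 long. Point 65 mm above the foot, 25 above the fixture top when home. 0.1 to 0.16 kg. All three look alike; any one may be the loose one.
- station_1 (a point): Centre of station 1's hole in the top (50 mm up) of the fixed blue fixture, 84 x 210 x 50 mm; row of stations 70 mm apart along the fixture's y, 1 at +y, 3 at -y. A vertical bush, bore hidden by the pin's collar: 17 mm diameter if good (pin shifts about 0.5 mm each way), 24 mm in the one worn station (about 4 mm each way). Dark foot plate, 10 mm high, 16 mm beyond both long sides.
- station_2 (a point): Centre of station 2's hole in the top (50 mm up) of the fixed blue fixture, 84 x 210 x 50 mm; row of stations 70 mm apart along the fixture's y, 1 at +y, 3 at -y. A vertical bush, bore hidden by the pin's collar: 17 mm diameter if good (pin shifts about 0.5 mm each way), 24 mm in the one worn station (about 4 mm each way). Dark foot plate, 10 mm high, 16 mm beyond both long sides.
- station_3 (a point): Centre of station 3's hole in the top (50 mm up) of the fixed blue fixture, 84 x 210 x 50 mm; row of stations 70 mm apart along the fixture's y, 1 at +y, 3 at -y. A vertical bush, bore hidden by the pin's collar: 17 mm diameter if good (pin shifts about 0.5 mm each way), 24 mm in the one worn station (about 4 mm each way). Dark foot plate, 10 mm high, 16 mm beyond both long sides.
- oversize_head (a point): Oversize pin with a brass head, upright in the wooden stand at the start; same head, collar, lengths and mass as the steel pins, and the point at the same place (middle of the head, 65 mm above the foot), but the shank is 22.5 mm in diameter, tapering to 18.5 mm over the last 4 mm at the foot. It fits only the worn bush.
- stand: Fixed wooden stand, block 64 x 64 x 50 mm on an 80 x 80 x 8 mm foot, with a vertical 28 mm hole that holds the oversize pin; its origin is the centre of its underside. It stands left or right of the fixture.
- tray: Fixed red open tray 140 x 140 mm outside, 28 mm high, walls and floor 4 mm; its origin is the centre of its underside. It stands on the other side of the fixture from the stand.
- marker: Black and white marker pen 125 mm long lying on the bench near its front edge; a bystander. Origin at the centre of its underside.
- ring_gauge: Steel ring gauge 66 mm in diameter, 20 mm high, behind on the right; a bystander. Origin at the centre of its underside.
- tape: Tape roll 78 mm in diameter, 19 mm high, on the far right; a bystander. Origin at the centre of its underside.

How it is judged:
On the way, in this order (a step that is already met when the one before it is completed fails the run):
1. the loose pin is rocked in its station so that its head goes more than 3 mm off the station's centre while still home (((horizontal distance between pin_1_head and station_1 between 0.003 and 0.015 m and height (world z) of pin_1_head below 0.079 m) or (horizontal distance between pin_2_head and station_2 between 0.003 and 0.015 m and height (world z) of pin_2_head below 0.079 m) or (horizontal distance between pin_3_head and station_3 between 0.003 and 0.015 m and height (world z) of pin_3_head below 0.079 m))).
2. a steel pin rests in the red tray, the other two still home (((x of pin_1_head in the frame of tray between -0.08 and 0.08 m and y of pin_1_head in the frame of tray between -0.08 and 0.08 m and height (world z) of pin_1_head below 0.085 m and contact force between pin_1 and tray above 0.1 N and horizontal distance between pin_2_head and station_2 below 0.007 m and height (world z) of each of pin_2_head, pin_3_head below 0.079 m and angle between each of pin_2_head, pin_3_head's own z axis and vertical below 0.1 rad and horizontal distance between pin_3_head and station_3 below 0.007 m) or (x of pin_2_head in the frame of tray between -0.08 and 0.08 m and y of pin_2_head in the frame of tray between -0.08 and 0.08 m and height (world z) of pin_2_head below 0.085 m and contact force between pin_2 and tray above 0.1 N and horizontal distance between pin_1_head and station_1 below 0.007 m and height (world z) of each of pin_1_head, pin_3_head below 0.079 m and angle between each of pin_1_head, pin_3_head's own z axis and vertical below 0.1 rad and horizontal distance between pin_3_head and station_3 below 0.007 m) or (x of pin_3_head in the frame of tray between -0.08 and 0.08 m and y of pin_3_head in the frame of tray between -0.08 and 0.08 m and height (world z) of pin_3_head below 0.085 m and contact force between pin_3 and tray above 0.1 N and horizontal distance between pin_1_head and station_1 below 0.007 m and height (world z) of each of pin_1_head, pin_2_head below 0.079 m and angle between each of pin_1_head, pin_2_head's own z axis and vertical below 0.1 rad and horizontal distance between pin_2_head and station_2 below 0.007 m))), for 0.2 s.
At the end, for the whole second after the job is handed in: The oversize pin stands fully home in the worn station (collar within 4 mm of the top, upright within 0.1 rad), the steel pin from that station rests in the red tray (head within 80 mm of its centre along its sides, below 85 mm), and the other two steel pins are still home in their stations (((horizontal distance between oversize_head and station_1 below 0.007 m and height (world z) of each of oversize_head, pin_2_head, pin_3_head below 0.079 m and angle between each of oversize_head, pin_2_head, pin_3_head's own z axis and vertical below 0.1 rad and x of pin_1_head in the frame of tray between -0.08 and 0.08 m and y of pin_1_head in the frame of tray between -0.08 and 0.08 m and height (world z) of pin_1_head below 0.085 m and contact force between pin_1 and tray above 0.1 N and horizontal distance between pin_2_head and station_2 below 0.007 m and horizontal distance between pin_3_head and station_3 below 0.007 m) or (horizontal distance between oversize_head and station_2 below 0.007 m and height (world z) of each of oversize_head, pin_1_head, pin_3_head below 0.079 m and angle between each of oversize_head, pin_1_head, pin_3_head's own z axis and vertical below 0.1 rad and x of pin_2_head in the frame of tray between -0.08 and 0.08 m and y of pin_2_head in the frame of tray between -0.08 and 0.08 m and height (world z) of pin_2_head below 0.085 m and contact force between pin_2 and tray above 0.1 N and horizontal distance between pin_1_head and station_1 below 0.007 m and horizontal distance between pin_3_head and station_3 below 0.007 m) or (horizontal distance between oversize_head and station_3 below 0.007 m and height (world z) of each of oversize_head, pin_1_head, pin_2_head below 0.079 m and angle between each of oversize_head, pin_1_head, pin_2_head's own z axis and vertical below 0.1 rad and x of pin_3_head in the frame of tray between -0.08 and 0.08 m and y of pin_3_head in the frame of tray between -0.08 and 0.08 m and height (world z) of pin_3_head below 0.085 m and contact force between pin_3 and tray above 0.1 N and horizontal distance between pin_1_head and station_1 below 0.007 m and horizontal distance between pin_2_head and station_2 below 0.007 m))); the robot touches nothing.
It fails at once if a pin is forced: it bears on a bush or on the fixture with more than 25 N (contact force between any of pin_1, pin_2, pin_3, oversize and fixture above 25 N or contact force between any of pin_1, pin_2, pin_3, oversize and bush_p above 25 N or contact force between any of pin_1, pin_2, pin_3, oversize and bush_q above 25 N or contact force between any of pin_1, pin_2, pin_3, oversize and bush_r above 25 N).
It fails at once if two steel pins are out of the fixture at once ((not (horizontal distance between pin_1_head and station_1 below 0.007 m and height (world z) of pin_1_head below 0.079 m and angle between pin_1_head's own z axis and vertical below 0.1 rad) and not (horizontal distance between pin_2_head and station_2 below 0.007 m and height (world z) of pin_2_head below 0.079 m and angle between pin_2_head's own z axis and vertical below 0.1 rad)) or (not (horizontal distance between pin_1_head and station_1 below 0.007 m and height (world z) of pin_1_head below 0.079 m and angle between pin_1_head's own z axis and vertical below 0.1 rad) and not (horizontal distance between pin_3_head and station_3 below 0.007 m and height (world z) of pin_3_head below 0.079 m and angle between pin_3_head's own z axis and vertical below 0.1 rad)) or (not (horizontal distance between pin_2_head and station_2 below 0.007 m and height (world z) of pin_2_head below 0.079 m and angle between pin_2_head's own z axis and vertical below 0.1 rad) and not (horizontal distance between pin_3_head and station_3 below 0.007 m and height (world z) of pin_3_head below 0.079 m and angle between pin_3_head's own z axis and vertical below 0.1 rad))).
It fails at once if the marker, ring gauge or tape roll is moved more than 20 mm (distance of any of marker, ring_gauge, tape from where it was at the start of the episode above 0.02 m).
It also fails if it takes over 72 s, if anything falls off the work surface, if the arm or the gripper's body presses on something with over 40 N, if the wrist force passes 120 N, or if a joint passes its speed limit or range.

ROBOT

A 7-joint arm with a two-finger parallel gripper is mounted at the origin on a cart in front of the work surface, level with it; the furniture and walls round the work are solid. World frame = base frame: x ahead of the robot, y to its left, z up, the work surface at z = 0. Lengths are in m, angles in rad, forces in N, time in s.
With the tool pointing down it reaches from about 0.4 to 0.85 m from the base axis. Payload 4.5 kg.
Tool frame: the origin (TCP) lies on the centre line of the jaws, within the pads' length; the fingertips stand r.tip_reach ahead of it and the grasp point (between the pads) lies 3 mm ahead of it (r.tip_reach is the distance from the TCP to the fingertips, in m); z points along the fingers, y is the line along which they close (so a half turn about z gives the same grasp; the last joint's range is limited). The gripper opens to 88 mm and grips with 3 to 60 N. Pads are 18 mm wide; open, the fingers measure 123 mm over their backs; the gripper's body (75 mm by 187 mm) begins 45 mm behind the grasp point.
Start: joints at [-1.299, 0.689, -0.195, 1.565, 0.157, 0.902, -0.215], TCP at [0.147, 0.607, 0.261] pointing down, gripper open.
Joint ranges: [-3.01, 3.01], [-0.46, 2.08], [-1.47, 1.51], [0.13, 2.56], [-1, 4.14], [0.04, 2.09], [-2.66, 2.66]. Speed limits (rad/s): [2.57, 2.57, 3.14, 3.14, 3.14, 3.14, 3.14].

INTERFACE

Orientations are given as a unit quaternion [x, y, z, w].
In Python, from plant import readout, eyes, ticket, r gives the robot as it stands. The module is installed in compiled form; this text tells all that it offers.
- The arm moves only by the tool carry_out, never from a script. Its argument "motion" is a list that holds one entry, the list of rows, each a list of 7 numbers: the shift along the tool's x, y, z in mm, then the turn, a rotation vector about the tool's x, y, z in rad, then the opening in per cent of the stroke, from 0 (shut) to 100 (fully open). In form: [[[dx, dy, dz, ax, ay, az, claw], ...]]. A call has 1 to 8 rows; each row shifts and turns the commanded pose from where the row before left it, along the tool's axes as they then stand; what a row does not reach is not made up. A row lasts 1/10 s, in which the tool goes at most 50 mm and 8.59 degrees, less where a joint would pass 70% of its speed; a pose out of reach is approached as far as the arm can. A call is refused whole if a number of a shift passes 50 or a number of a turn 0.15, either way. A call with a gripper value outside its range is refused whole. The fingers move at their own pace and stop on an object; "squeeze" is the grip in N (left out, the last holds). Time passes only in rows, so rows that do not move let the fingers close. It gives the time, the measured TCP pose, the force and the opening at its end, in the units of the state.
- readout.get_state(): the state, without advancing time (a new reading comes with each control period).
- eyes.snapshot(name): name is "scene" or "top"; returns a dict with "pixels" (480x640x3 uint8, red, green, blue), "K" (3x3 intrinsics, pixels), "dist_coeffs" ([k1, k2, p1, p2, k3] as OpenCV has them; the pictures are not rectified), "origin" and "attitude" of the camera in the world. Camera axes: x right, y down, z forward; pixel columns grow to the right and rows downward; lengths in m; the calibration is good to about 2 mm. A picture is of the moment at which its call begins. There is no depth.
- ticket.finish_job(): hands the job in, once; it reports no verdict.
The state is a dict: "clock": time; "q": joint angles; "qd": joint speeds; "joint_torque": joint torques, N m; "tool_pos": TCP position; "eef_rot": TCP orientation; "contact_force": force on the tool from outside, world axes, zero at the start; "moment": the same for the moment, N m; "opening": opening from 0.0 (shut) to 1.0 (fully open).
Only numpy, scipy, OpenCV 4.12 (cv2) and the standard library are available. Lean on these libraries where they do the work, as an engineer would, in place of code of your own. Each camera call takes 0.05 s, during which the arm holds its last target. There are 200 camera calls.

## Working session

There is one attempt and no reset: what is moved stays moved. The work goes in short steps, Python scripts to look and compute and a tool call to move; the robot and the scene stay as the last step left them, time stands still between calls to the robot, and variables do not carry over. Pictures are saved under pics/ and viewed, on a budget of 10 in all, crops included, one or two more only if the job needs it, and the job is handed in when it is done.

Besides the shell and the picture viewer there is one more tool, called after "Call:" as name(argument=value, ...), one argument or row to a line, values as JSON. carry_out: Moves the arm, as the interface text tells. Its arguments: {"type":"object","properties":{"motion":{"type":"array","items":{"type":"array","items":{"type":"array","items":{"type":"number"}}}},"squeeze":{"type":"number"}},"required":["motion"]}

```bash
mkdir -p pics
cat > h.py <<'E'
import numpy as np, cv2
from scipy.spatial.transform import Rotation as R
from plant import readout, eyes, ticket, r
def cam(c):
    A=np.array(c["attitude"],float)
    M=R.from_quat(A).as_matrix() if A.size==4 else A.reshape(3,3)
    return np.array(c["K"],float),np.array(c["dist_coeffs"],float),np.array(c["origin"],float),M
def ray(c,px,z):
    K,D,o,M=cam(c)
    u=cv2.undistortPoints(np.array(px,float).reshape(-1,1,2),K,D).reshape(-1,2)
    d=np.c_[u,np.ones(len(u))]@M.T
    return o+d*((z-o[2])/d[:,2])[:,None]
def proj(c,P):
    K,D,o,M=cam(c)
    p,_=cv2.projectPoints(np.array(P,float).reshape(-1,1,3),cv2.Rodrigues(M.T)[0],-M.T@o,K,D)
    return p.reshape(-1,2)
def snap(n,f):
    c=eyes.snapshot(n); cv2.imwrite("pics/"+f,c["pixels"][:,:,::-1]); return c
E
python3 - <<'E'
from h import *
import pickle
for n in("scene","top"):
    c=snap(n,n+"0.png"); pickle.dump(c,open(n+"0.pkl","wb")); print(n,c["K"],c["dist_coeffs"],c["origin"],c["attitude"])
print(r.tip_reach,readout.get_state())
E
```

```text
scene [[489.89085745   0.         321.04440239]
 [  0.         489.89085745 248.10006385]
 [  0.           0.           1.        ]] [-0.09610345  0.          0.          0.          0.        ] [-0.14046497  0.58747774  0.46368523] [-0.32778029  0.76357078 -0.51598973  0.20802487]
top [[474.96638386   0.         317.57086039]
 [  0.         474.96638386 248.46380659]
 [  0.           0.           1.        ]] [-0.0929648  0.         0.         0.         0.       ] [ 0.32457486 -0.06232527  1.22436986] [-0.69958818  0.71044324 -0.0504263   0.05748014]
0.022 {'clock': 0.1, 'q': array([-1.29919564,  0.68988714, -0.19452568,  1.56623283,  0.15727355,
        0.90250644, -0.21510199]), 'qd': array([-0.00065014, -0.00227524, -0.00053449, -0.00252562, -0.00144562,
        0.0005993 , -0.00208759]), 'joint_torque': array([-2.33376413e-03, -5.28507221e+01, -1.27089500e+00, -1.53841031e+01,
       -5.24212781e-02,  1.99720605e-03,  3.91598212e-05]), 'tool_pos': array([0.1471347 , 0.60688682, 0.26000036]), 'eef_rot': array([ 1.18589885e-01,  9.92942980e-01, -8.21420564e-04, -4.86383695e-05]), 'contact_force': array([-0.08062746,  0.14918364,  1.07880079]), 'moment': array([ 0.00698412, -0.02921455,  0.00650539]), 'opening': 0.9964259786490723}
```

View pics/top0.png

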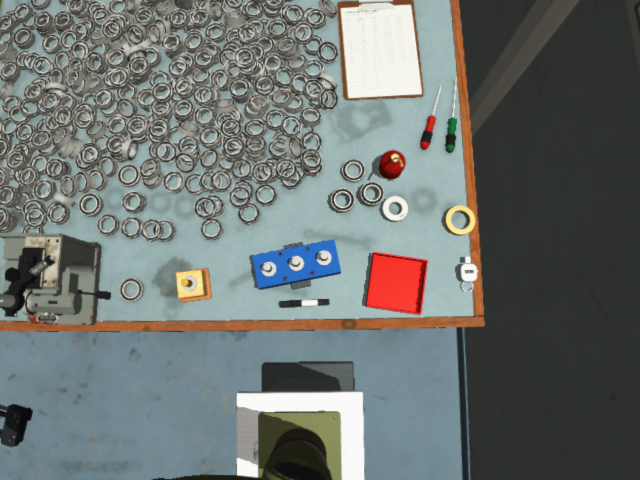

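View pics/scene0.png

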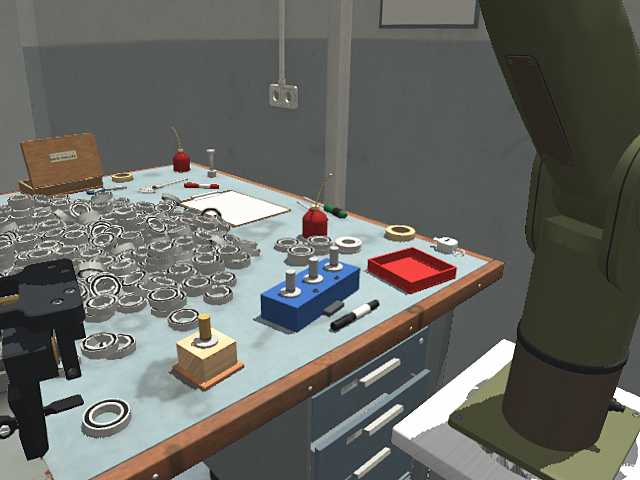

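The top view shows the stand at (192,285), the fixture at about (296,263) with its pins at (269,268), (296,263) and (324,257), and the tray at (396,283). The marker, at (304,302), lies just in front of the fixture. The scene view shows the same layout, with the brass head at (204,327). Next I'll zoom in on both for subpixel positions.

Run:
```python
import cv2,numpy as np
a=cv2.imread("pics/top0.png")[232:316,170:350]; b=cv2.imread("pics/scene0.png")[245:395,165:375]
a=cv2.resize(a,None,fx=4.4,fy=4.4,interpolation=cv2.INTER_CUBIC);b=cv2.resize(b,None,fx=3.8,fy=3.8,interpolation=cv2.INTER_CUBIC)
cv2.imwrite("pics/ta.png",a);cv2.imwrite("pics/sa.png",b)
```

```text
(no output)
```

View pics/ta.png

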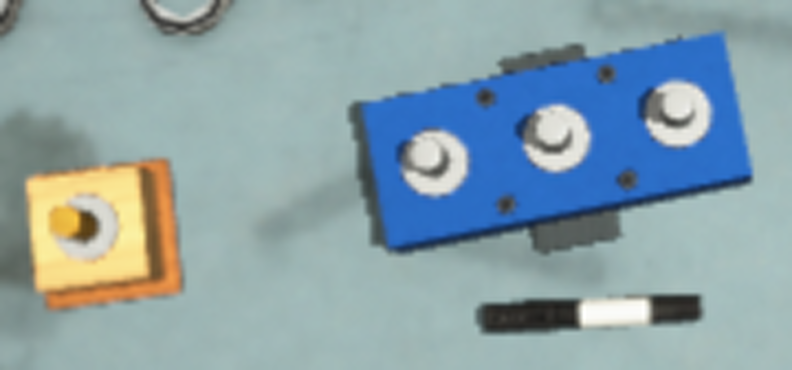

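View pics/sa.png

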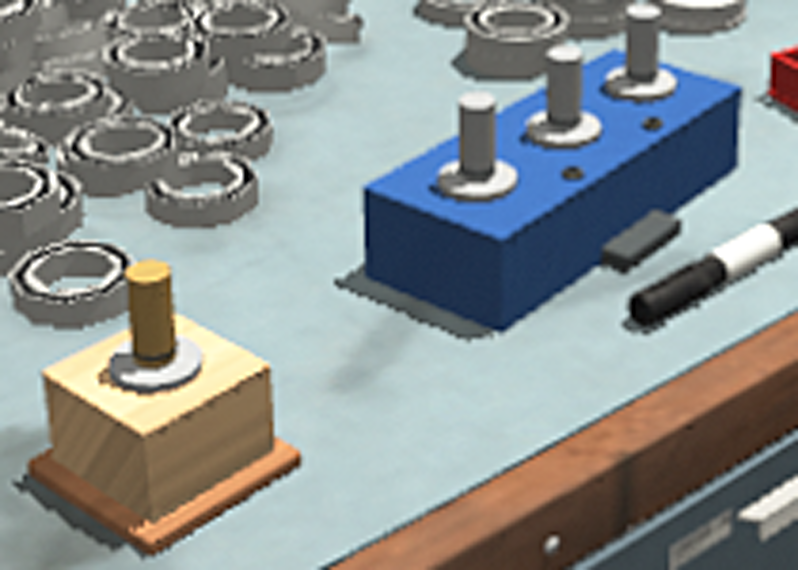

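Run:
```python
from h import *
import pickle
from scipy.optimize import least_squares
T=pickle.load(open("top0.pkl","rb"));S=pickle.load(open("scene0.pkl","rb"))
t=lambda L:(np.array(L)+.5)/4.4-.5+[170,232]
s=lambda L:(np.array(L)+.5)/3.8-.5+[165,245]
# fixture model, local (x,y,z)
pins=[(0,.07,.095),(0,0,.095),(0,-.07,.095),(0,.07,.055),(0,0,.055),(0,-.07,.055)]
tm=pins+[(.042,.105,.05),(.042,-.105,.05),(-.042,-.105,.05)]
tp=t([(432,152),(555,129),(678,104),(435,161),(557,137),(678,113),(361,103),(723,33),(751,178)])
sm=pins+[(.042,.105,.05),(-.042,.105,.05),(-.042,-.105,.05)]
sp=s([(477,101),(564,53),(643,12),(477,179),(563,127),(641,82),(367,188),(502,240),(740,90)])
def W(p,m): m=np.array(m); c,d=np.cos(p[2]),np.sin(p[2]); return np.c_[p[0]+c*m[:,0]-d*m[:,1],p[1]+d*m[:,0]+c*m[:,1],m[:,2]]
f=lambda p:np.r_[(proj(T,W(p,tm))-tp).ravel(),(proj(S,W(p,sm))-sp).ravel()]
o=least_squares(f,[.45,0,-.2],loss="soft_l1"); print("fix",o.x); print(np.round(f(o.x).reshape(-1,2),2).tolist())
print("pins",W(o.x,pins[:3]))
for i in range(3): # top/scene individually
  print(i,ray(T,tp[i],.095)[0],ray(T,tp[3+i],.055)[0],ray(S,sp[i],.095)[0],ray(S,sp[3+i],.055)[0])
print("over top",ray(T,t([(66,220)]),.095)[0],ray(T,t([(84,227)]),.055)[0],"scene",ray(S,s([(150,270)]),.095)[0],ray(S,s([(155,361)]),.055)[0])
print("tray rim",ray(T,[(371,253),(428,260),(421,313),(366,307)],.028))
print("marker",ray(T,t([(480,317),(700,306)]),.01))
```

```text
fix [0.46864462 0.00233884 0.18303978]
[[-1.46, 0.7], [-0.78, 0.21], [-0.12, 0.18], [-0.24, 0.49], [-0.3, 0.42], [-0.14, 0.35], [0.08, 0.27], [-0.01, -0.21], [0.43, -0.49], [-0.08, -0.62], [0.24, -0.46], [0.15, -0.79], [0.01, -1.07], [0.2, -0.77], [0.07, -0.9], [-1.38, -0.44], [-0.06, -0.14], [0.65, -1.17]]
pins [[ 0.45590327  0.07116949  0.095     ]
 [ 0.46864462  0.00233884  0.095     ]
 [ 0.48138598 -0.06649181  0.095     ]]
0 [0.45754707 0.06766804 0.095     ] [0.4571237  0.07057183 0.055     ] [0.45384178 0.0727707  0.095     ] [0.45278212 0.07391454 0.055     ]
1 [4.69133254e-01 4.67012840e-04 9.50000000e-02] [0.46968812 0.00159748 0.055     ] [0.46737085 0.00417102 0.095     ] [0.46646442 0.00493612 0.055     ]
2 [ 0.481812   -0.06678045  0.095     ] [ 0.48225251 -0.06685376  0.055     ] [ 0.47868457 -0.06330091  0.095     ] [ 0.47841543 -0.06326185  0.055     ]
over top [0.42302475 0.26882528 0.095     ] [0.42241952 0.27009015 0.055     ] scene [0.42161627 0.26888489 0.095     ] [0.42019742 0.27105051 0.055     ]
tray rim [[ 0.49496241 -0.18748595  0.028     ]
 [ 0.47457236 -0.33235437  0.028     ]
 [ 0.34104541 -0.30846451  0.028     ]
 [ 0.35857866 -0.17081738  0.028     ]]
marker [[ 0.37092358  0.04957389  0.01      ]
 [ 0.37544004 -0.07791243  0.01      ]]
```

Add to h.py:
```python
def go(target,ang=None):
    """tool-frame shift mm to world target TCP; turn about tool z to bring tool y to world angle ang (deg, mod 180)"""
    s=readout.get_state(); M=R.from_quat(s["eef_rot"]).as_matrix()
    tilt=np.cross(M[:,2],[0,0,-1]); y=np.degrees(np.arctan2(M[1,1],M[0,1]))
    print("t",round(s["clock"],2),"pos",np.round(1e3*np.array(s["tool_pos"]),2),"F",np.round(s["contact_force"],2),"M",np.round(s["moment"],2),"open mm",round(88*s["opening"],2),"yang",round(y,2),"tilt(tool)",np.round(M.T@tilt,4))
    if target is not None: print("shift mm",np.round(1e3*M.T@(np.array(target)-s["tool_pos"]),2))
    if ang is not None: print("az",round(-np.radians((ang-y+90)%180-90),4))
    return s,M
```

```text
(no output)
```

Call:
carry_out(
  motion=[
    [[-33,-34.5,0,0,0,0,100],[-33,-34.5,0,0,0,0,100],[-33,-34.5,0,0,0,0,70],[-33,-34.5,0,0,0,0,40],[-33,-34.5,0,0,0,0,40],[-33,-34.5,0,0,0,0,40],[-33,-34.5,0,0,0,0,40],[-33,-34.5,0,0,0,0,40]],
  ],
  squeeze=4,
)

```text
clock: 0.9
tool_pos: [0.3393, 0.2752, 0.2606]
eef_rot: [0.118, 0.993, -0.0, -0.0]
contact_force: [1.6, 0.4, 0.1]
opening: 0.479
```

```bash
python3 -c "
from h import *; go([.4559,.0712,.16],100.5)"
```

```text
t 0.9 pos [339.34 275.18 260.64] F [1.57 0.36 0.1 ] M [ 0.02 -0.04  0.  ] open mm 42.13 yang 76.4 tilt(tool) [-0.0002 -0.      0.    ]
shift mm [-161.26 -170.83  100.67]
az -0.4207
```

Call:
carry_out(
  motion=[
    [[-32.2,-34.2,0,0,0,0,40],[-32.2,-34.2,0,0,0,0,40],[-32.2,-34.2,0,0,0,0,40],[-32.2,-34.2,0,0,0,0,40],[-32.2,-34.2,0,0,0,0,40],[0,0,33,0,0,-0.14,40],[0,0,33,0,0,-0.14,40],[0,0,33,0,0,-0.14,40]],
  ],
)

```text
clock: 1.7
tool_pos: [0.4552, 0.0723, 0.1606]
eef_rot: [-0.093, 0.996, 0.0, 0.0]
contact_force: [0.3, 0.5, -0.1]
opening: 0.4
```

```bash
python3 -c "
from h import *; go([.4559,.0712,.081],100.5); snap('scene','s1.png')"
```

```text
t 1.7 pos [455.25  72.31 160.65] F [ 0.32  0.47 -0.13] M [ 0.02 -0.03 -0.03] open mm 35.2 yang 100.66 tilt(tool) [0.0008 0.0007 0.    ]
shift mm [-0.38 -1.27 79.65]
az 0.0028
```

View pics/s1.png

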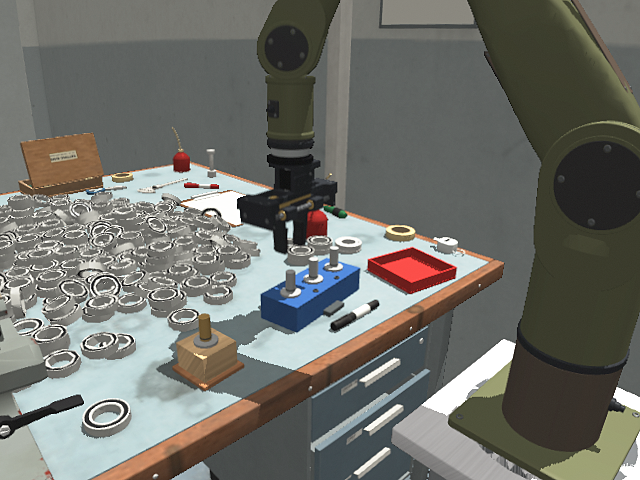

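The jaws hang straight above pin 1, with the fingertips near (290,240) and pin 1's head at (291,275). I'll go down and close gently.

Call:
carry_out(
  motion=[
    [[-0.4,-1.3,40,0,0,0,40],[0,0,25,0,0,0,40],[0,0,14,0,0,0,40],[0,0,0,0,0,0,15],[0,0,0,0,0,0,15],[0,0,0,0,0,0,15],[0,0,0,0,0,0,15],[0,0,0,0,0,0,15]],
  ],
  squeeze=4,
)

```text
clock: 2.55
tool_pos: [0.4561, 0.0717, 0.0835]
eef_rot: [-0.091, 0.996, 0.0, 0.001]
contact_force: [0.3, 1.1, 3.1]
opening: 0.201
```

```bash
python3 -c "
from h import *; go(None)"
```

```text
t 2.55 pos [456.1   71.73  83.5 ] F [0.28 1.12 3.09] M [ 0.04  0.03 -0.01] open mm 17.72 yang 100.41 tilt(tool) [0.0003 0.0016 0.    ]
```

Call:
carry_out(
  motion=[
    [[0,0.7,0,0,0,0,15],[0,0.7,0,0,0,0,15],[0,0,0,0,0,0,15]],
  ],
)

```text
clock: 2.85
tool_pos: [0.456, 0.072, 0.0834]
eef_rot: [-0.09, 0.996, -0.001, 0.001]
contact_force: [1.5, -2.6, 6.4]
opening: 0.198
```

Call:
carry_out(
  motion=[
    [[0,0.7,0,0,0,0,15],[0,0.7,0,0,0,0,15],[0,0,0,0,0,0,15]],
  ],
)

```text
clock: 3.15
tool_pos: [0.4557, 0.0731, 0.0833]
eef_rot: [-0.09, 0.996, -0.001, 0.001]
contact_force: [1.3, -3.3, 6.7]
opening: 0.202
```

Call:
carry_out(
  motion=[
    [[0,0.7,0,0,0,0,15],[0,0.7,0,0,0,0,15],[0,0,0,0,0,0,15]],
  ],
)

```text
clock: 3.45
tool_pos: [0.4555, 0.0737, 0.0833]
eef_rot: [-0.09, 0.996, -0.002, 0.0]
contact_force: [1.2, -4.8, 5.7]
opening: 0.204
```

Call:
carry_out(
  motion=[
    [[0,-0.7,-1,0,0,0,15],[0,-1.4,-1,0,0,0,15],[0,-1.4,0,0,0,0,15],[0,-1.4,0,0,0,0,15],[0,0,0,0,0,0,15]],
  ],
)

```text
clock: 3.95
tool_pos: [0.4556, 0.0712, 0.0846]
eef_rot: [-0.091, 0.996, 0.0, -0.0]
contact_force: [-0.2, 0.5, -1.0]
opening: 0.199
```

Call:
carry_out(
  motion=[
    [[0,-0.7,0,0,0,0,15],[0,-0.7,0,0,0,0,15],[0,-0.7,0,0,0,0,15],[0,0,0,0,0,0,15]],
  ],
)

```text
clock: 4.35
tool_pos: [0.4561, 0.0689, 0.0847]
eef_rot: [-0.091, 0.996, 0.0, -0.0]
contact_force: [0.8, -0.4, -1.0]
opening: 0.197
```

Call:
carry_out(
  motion=[
    [[0,-0.7,0,0,0,0,15],[0,-0.7,0,0,0,0,15],[0,0,0,0,0,0,15]],
  ],
)

```text
clock: 4.65
tool_pos: [0.4564, 0.0674, 0.0847]
eef_rot: [-0.091, 0.996, -0.0, 0.0]
contact_force: [-0.1, 0.3, -1.7]
opening: 0.201
```

Call:
carry_out(
  motion=[
    [[0,-0.7,0,0,0,0,15],[0,-0.7,0,0,0,0,15],[0,0,0,0,0,0,15]],
  ],
)

```text
clock: 4.95
tool_pos: [0.4566, 0.0661, 0.0847]
eef_rot: [-0.091, 0.996, 0.0, 0.0]
contact_force: [0.7, -0.8, -0.7]
opening: 0.202
```

```bash
python3 -c "
from h import *; go(None); c=snap('scene','s2.png'); a=c['pixels'][245:345,240:380,::-1]; cv2.imwrite('pics/s2c.png',cv2.resize(a,None,fx=5,fy=5,interpolation=cv2.INTER_CUBIC))"
```

```text
t 4.95 pos [456.62  66.14  84.7 ] F [ 0.69 -0.77 -0.7 ] M [ 0.01 -0.02  0.06] open mm 17.78 yang 100.44 tilt(tool) [0.0001 0.     0.    ]
```

View pics/s2c.png

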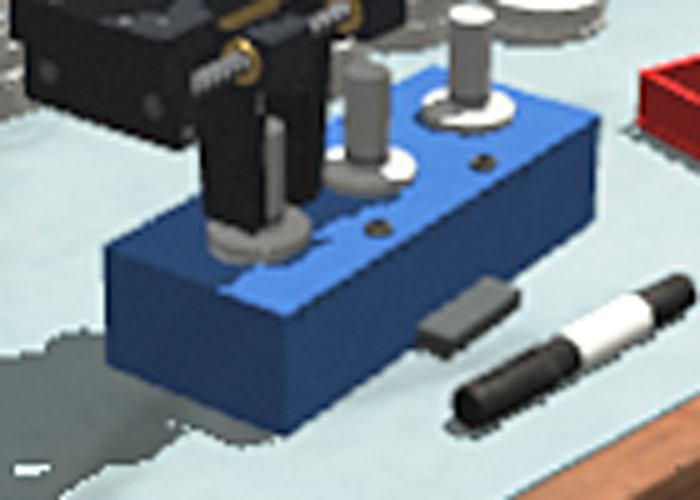

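The jaws hold pin 1 with its collar on the fixture. It has already travelled about 7 mm with no resistance, so pin 1 is the loose one. Next I'll find its stops to get the centre.

Call:
carry_out(
  motion=[
    [[0,-0.7,0,0,0,0,15],[0,-0.7,0,0,0,0,15],[0,0,0,0,0,0,15]],
  ],
)

```text
clock: 5.3
tool_pos: [0.4569, 0.0654, 0.0847]
eef_rot: [-0.091, 0.996, 0.001, 0.0]
contact_force: [-0.1, 2.3, -0.9]
opening: 0.202
```

Call:
carry_out(
  motion=[
    [[0,-0.7,0,0,0,0,15],[0,-0.7,0,0,0,0,15],[0,0,0,0,0,0,15]],
  ],
)

```text
clock: 5.6
tool_pos: [0.4574, 0.0643, 0.0848]
eef_rot: [-0.091, 0.996, 0.001, 0.0]
contact_force: [-1.0, 4.2, 0.3]
opening: 0.207
```

Call:
carry_out(
  motion=[
    [[0,1.3,0,0,0,0,15],[0,1.3,0,0,0,0,15],[0,1.3,0,0,0,0,15],[0,1.3,0,0,0,0,15],[0,1.3,0,0,0,0,15],[0,1.3,0,0,0,0,15],[0,1,0,0,0,0,15],[0,0,0,0,0,0,15]],
  ],
)

```text
clock: 6.4
tool_pos: [0.4555, 0.0722, 0.0847]
eef_rot: [-0.091, 0.996, 0.0, -0.0]
contact_force: [0.9, 0.6, -0.8]
opening: 0.2
```

Call:
carry_out(
  motion=[
    [[0,0.7,0,0,0,0,15],[0,0,0,0,0,0,15],[0,0,0,0,0,0,15]],
  ],
)

```text
clock: 6.7
tool_pos: [0.4554, 0.0728, 0.0847]
eef_rot: [-0.091, 0.996, 0.0, 0.0]
contact_force: [0.8, 0.1, -1.2]
opening: 0.203
```

Call:
carry_out(
  motion=[
    [[0,0.7,0,0,0,0,15],[0,0.7,0,0,0,0,15],[0,0,0,0,0,0,15]],
  ],
)

```text
clock: 7.0
tool_pos: [0.4552, 0.0737, 0.0848]
eef_rot: [-0.091, 0.996, -0.0, -0.0]
contact_force: [0.8, -1.8, -0.2]
opening: 0.201
```

Call:
carry_out(
  motion=[
    [[0,0.7,0,0,0,0,15],[0,0.7,0,0,0,0,15],[0,0,0,0,0,0,15]],
  ],
)

```text
clock: 7.3
tool_pos: [0.4549, 0.0744, 0.0848]
eef_rot: [-0.09, 0.996, -0.001, -0.0]
contact_force: [1.2, -4.5, 2.3]
opening: 0.205
```

Call:
carry_out(
  motion=[
    [[0,-2,0,0,0,0,15],[0,-2,0,0,0,0,15],[0,-2,0,0,0,0,40],[0,0,0,0,0,0,40],[0,0,0,0,0,0.14,40],[0,0,0,0,0,0.14,40],[0,0,0,0,0,0.14,40],[0,0,0,0,0,0.14,40]],
  ],
)

```text
clock: 8.1
tool_pos: [0.456, 0.0702, 0.0847]
eef_rot: [0.19, 0.982, 0.0, 0.0]
contact_force: [0.5, 0.5, -0.5]
opening: 0.4
```

Call:
carry_out(
  motion=[
    [[0,0,0,0,0,0.145,40],[0,0,0,0,0,0.145,40],[0,0,0,0,0,0.145,40],[0,0,0,0,0,0.145,40],[0,0,0,0,0,0.145,40],[0,0,0,0,0,0.145,40],[0,0,0,0,0,0.145,40],[0,0,0,0,0,0,40]],
  ],
)

```text
clock: 8.9
tool_pos: [0.456, 0.0701, 0.0847]
eef_rot: [0.641, 0.767, 0.0, -0.0]
contact_force: [-0.2, -0.3, -0.1]
opening: 0.396
```

```bash
python3 -c "
from h import *; s,M=go([.4561,.0696,.0847],10.44); print(s['q'])"
```

```text
t 8.9 pos [456.05  70.15  84.67] F [-0.21 -0.35 -0.11] M [-0.07  0.05 -0.02] open mm 34.88 yang 10.2 tilt(tool) [ 0.0004 -0.0004  0.    ]
shift mm [-0.55 -0.05 -0.03]
az -0.0042
[-0.27613495  0.823969    0.03884161  2.18601867 -0.21659531  0.13466555
  0.14296791]
```

Call:
carry_out(
  motion=[
    [[-0.5,0,0,0,0,0,15],[0,0,0,0,0,0,15],[0,0,0,0,0,0,15],[0,0,0,0,0,0,15],[0,1,0,0,0,0,15],[0,1,0,0,0,0,15],[0,1,0,0,0,0,15],[0,0,0,0,0,0,15]],
  ],
)

```text
clock: 9.7
tool_pos: [0.459, 0.0697, 0.0847]
eef_rot: [0.641, 0.767, -0.0, -0.0]
contact_force: [-0.9, -0.7, 0.9]
opening: 0.204
```

Call:
carry_out(
  motion=[
    [[0,0.7,0,0,0,0,15],[0,0,0,0,0,0,15],[0,0,0,0,0,0,15]],
  ],
)

```text
clock: 10.0
tool_pos: [0.4598, 0.0699, 0.0847]
eef_rot: [0.641, 0.767, 0.0, 0.0]
contact_force: [-1.9, -0.7, 0.6]
opening: 0.203
```

Call:
carry_out(
  motion=[
    [[0,0.7,0,0,0,0,15],[0,0,0,0,0,0,15],[0,0,0,0,0,0,15]],
  ],
)

```text
clock: 10.3
tool_pos: [0.4605, 0.0699, 0.0847]
eef_rot: [0.641, 0.767, 0.0, 0.0]
contact_force: [-1.8, -0.3, 1.0]
opening: 0.201
```

Call:
carry_out(
  motion=[
    [[0,0.7,0,0,0,0,15],[0,0,0,0,0,0,15],[0,0,0,0,0,0,15]],
  ],
)

```text
clock: 10.6
tool_pos: [0.461, 0.07, 0.0847]
eef_rot: [0.641, 0.767, -0.0, -0.0]
contact_force: [-1.2, -1.2, 0.6]
opening: 0.204
```

Call:
carry_out(
  motion=[
    [[0,0.7,0,0,0,0,15],[0,0,0,0,0,0,15],[0,0,0,0,0,0,15]],
  ],
)

```text
clock: 10.9
tool_pos: [0.4611, 0.0701, 0.0847]
eef_rot: [0.641, 0.767, -0.0, -0.0]
contact_force: [-2.1, -0.8, 3.4]
opening: 0.2
```

Call:
carry_out(
  motion=[
    [[0,0.7,0,0,0,0,15],[0,0.7,0,0,0,0,15],[0,0,0,0,0,0,15]],
  ],
)

```text
clock: 11.2
tool_pos: [0.4615, 0.07, 0.0847]
eef_rot: [0.641, 0.767, -0.001, -0.001]
contact_force: [-5.0, -1.5, 5.9]
opening: 0.201
```

Call:
carry_out(
  motion=[
    [[0,-1.3,0,0,0,0,15],[0,-1.3,0,0,0,0,15],[0,-1.3,0,0,0,0,15],[0,-1.3,0,0,0,0,15],[0,-1.3,0,0,0,0,15],[0,-1.3,0,0,0,0,15],[0,-1,0,0,0,0,15],[0,0,0,0,0,0,15]],
  ],
)

```text
clock: 12.0
tool_pos: [0.4554, 0.069, 0.0848]
eef_rot: [0.642, 0.767, 0.001, 0.001]
contact_force: [2.2, -0.4, -0.6]
opening: 0.2
```

Call:
carry_out(
  motion=[
    [[0,-0.7,0,0,0,0,15],[0,0,0,0,0,0,15],[0,0,0,0,0,0,15]],
  ],
)

```text
clock: 12.3
tool_pos: [0.455, 0.0688, 0.0849]
eef_rot: [0.642, 0.767, 0.001, 0.001]
contact_force: [4.0, 0.4, 1.7]
opening: 0.204
```

Call:
carry_out(
  motion=[
    [[0,-0.7,0,0,0,0,15],[0,0,0,0,0,0,15],[0,0,0,0,0,0,15]],
  ],
)

```text
clock: 12.6
tool_pos: [0.4547, 0.0687, 0.085]
eef_rot: [0.642, 0.767, 0.001, 0.001]
contact_force: [4.6, -0.5, 1.9]
opening: 0.2
```

Call:
carry_out(
  motion=[
    [[0,-0.7,0,0,0,0,15],[0,0,0,0,0,0,15],[0,0,0,0,0,0,15]],
  ],
)

```text
clock: 12.9
tool_pos: [0.4545, 0.0686, 0.0851]
eef_rot: [0.642, 0.767, 0.002, 0.002]
contact_force: [5.0, -0.4, 2.5]
opening: 0.202
```

Call:
carry_out(
  motion=[
    [[0,2,0,0,0,0,15],[0,2,0,0,0,0,15],[0,0.5,0,0,0,0,15],[0,0,0,0,0,0,15],[0,0,0,0,0,0,15],[0,0,-5,0,0,0,15],[0,0,-10,0,0,0,15],[0,0,0,0,0,0,15]],
  ],
  squeeze=15,
)

```text
clock: 13.7
tool_pos: [0.4562, 0.0696, 0.1006]
eef_rot: [0.641, 0.767, -0.0, -0.001]
contact_force: [0.8, 1.1, -1.9]
opening: 0.199
```

Call:
carry_out(
  motion=[
    [[0,0,-20,0,0,0,15],[0,0,-40,0,0,0,15],[0,0,-45,0,0,0,15],[0,0,0,0,0,0,15]],
  ],
)

```text
clock: 14.1
tool_pos: [0.4586, 0.0699, 0.2088]
eef_rot: [0.641, 0.767, 0.003, 0.002]
contact_force: [1.4, 0.3, -2.0]
opening: 0.2
```

```bash
python3 -c "
from h import *; go([.418,-.25,.2]); snap('scene','s3.png')"
```

```text
t 14.1 pos [458.56  69.88 208.81] F [ 1.38  0.25 -1.97] M [-0.03 -0.02 -0.03] open mm 17.59 yang 10.22 tilt(tool) [ 0.0076 -0.0008  0.    ]
shift mm [-307.61  -96.74    7.83]
```

View pics/s3.png

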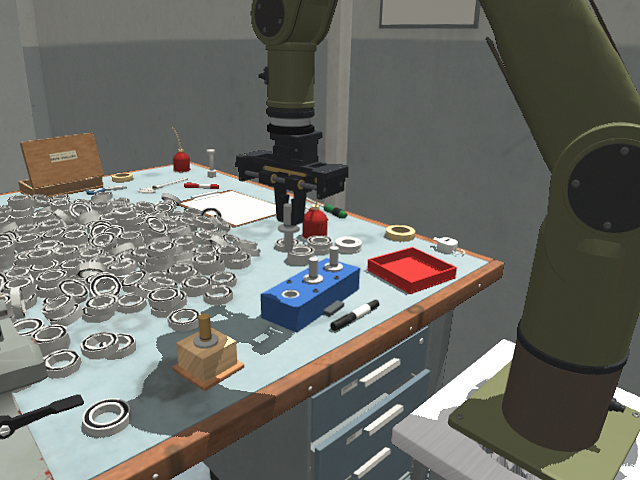

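The pin is out at (290,215), the empty bore shows at (290,294), and pins 2 and 3 are still in place. Now I'll carry it to the tray.

Call:
carry_out(
  motion=[
    [[-40,-12.5,0,0,0,0,15],[-44,-13.9,0,0,0,0,15],[-44,-13.9,0,0,0,0,15],[-44,-13.9,0,0,0,0,15],[-44,-13.9,0,0,0,0,15],[-44,-13.9,0,0,0,0,15],[-44,-13.9,0,0,0,0,15],[0,0,0,0,0,0,15]],
  ],
)

```text
clock: 14.95
tool_pos: [0.4132, -0.2539, 0.2033]
eef_rot: [0.646, 0.763, -0.002, -0.0]
contact_force: [-1.2, 0.8, -1.0]
opening: 0.2
```

Call:
carry_out(
  motion=[
    [[0,0,40,0,0,0,15],[0,0,40,0,0,0,15],[0,0,30,0,0,0,15],[0,0,10,0,0,0,15],[0,0,4,0,0,0,15],[0,0,0,0,0,0,15]],
  ],
)

```text
clock: 15.55
tool_pos: [0.4162, -0.2465, 0.0807]
eef_rot: [0.641, 0.767, 0.0, -0.0]
contact_force: [-0.1, 0.1, -1.1]
opening: 0.196
```

Run:
```python
from h import *; s,M=go([.418,-.25,.08]); print(s["q"])
S=snap('scene','s4.png');T=snap('top','t4.png')
a=S["pixels"][240:330,250:370,::-1]; b=T["pixels"][235:295,240:350,::-1]
a=cv2.resize(a,(720,540),interpolation=cv2.INTER_CUBIC);b=cv2.resize(b,(720,393),interpolation=cv2.INTER_CUBIC)
import pickle;pickle.dump((S,T),open("p4.pkl","wb"))
cv2.imwrite("pics/s4c.png",cv2.resize(np.vstack([a,b]),None,fx=.64,fy=.64))
cv2.imwrite("pics/s4a.png",a);cv2.imwrite("pics/t4a.png",b)
```

```text
t 15.55 pos [ 416.24 -246.49   80.67] F [-0.06  0.05 -1.1 ] M [-0.04  0.04  0.03] open mm 17.29 yang 10.22 tilt(tool) [-0.0004 -0.0007  0.    ]
shift mm [-3.77  1.11  0.67]
[ 0.43082706  0.8387095   0.01422995  2.12029204 -0.05961623  0.18368006
  0.67732514]
```

View pics/s4c.png

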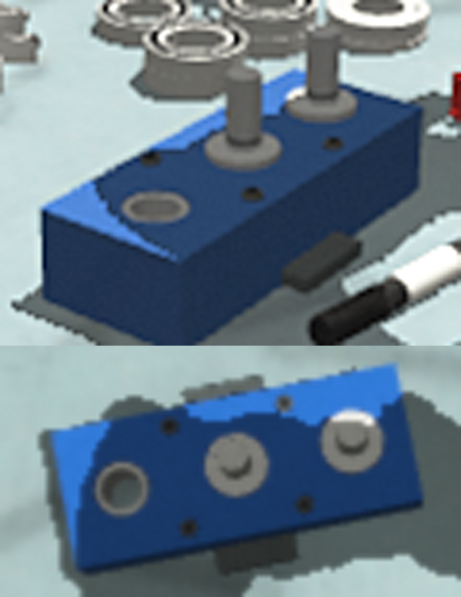

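Run:
```python
from h import *; import pickle
S,T=pickle.load(open("p4.pkl","rb"))
s=(np.array([155.5,208])+.5)/.64/6-.5+[250,240]; t=(np.array([121.5,489.5-345.6])+.5)/.64/6.545-.5+[240,235]
print(ray(S,[s],.05)[0],ray(T,[t],.05)[0])
```

```text
[0.45402299 0.07294332 0.05      ] [0.45575989 0.07076947 0.05      ]
```

Call:
carry_out(
  motion=[
    [[-2,0,1.5,0,0,0,15],[0,0,1,0,0,0,15],[0,0,0,0,0,0,15]],
  ],
)

```text
clock: 15.95
tool_pos: [0.4172, -0.2492, 0.0788]
eef_rot: [0.642, 0.767, 0.0, 0.001]
contact_force: [0.4, 0.5, 1.5]
opening: 0.197
```

Call:
carry_out(
  motion=[
    [[0,0,0,0,0,0,25],[0,0,0,0,0,0,40],[0,0,0,0,0,0,40],[0,0,-15,0,0,0,40],[0,0,-35,0,0,0,40],[0,0,-45,0,0,0,40],[0,0,-25,0,0,0,40]],
  ],
)

```text
clock: 16.65
tool_pos: [0.4171, -0.2492, 0.2007]
eef_rot: [0.642, 0.767, 0.0, 0.001]
contact_force: [-0.5, 0.4, -0.5]
opening: 0.404
```

Run:
```python
from h import *; go([.4222,.2695,.2],10.4)
S=snap('scene','s5.png')
```

```text
t 16.65 pos [ 417.09 -249.2   200.72] F [-0.53  0.36 -0.52] M [-0.1 -0.   0. ] open mm 35.57 yang 10.19 tilt(tool) [0.0021 0.0015 0.    ]
shift mm [5.0962e+02 9.6760e+01 1.5000e-01]
az -0.0037
```

View pics/s5.png

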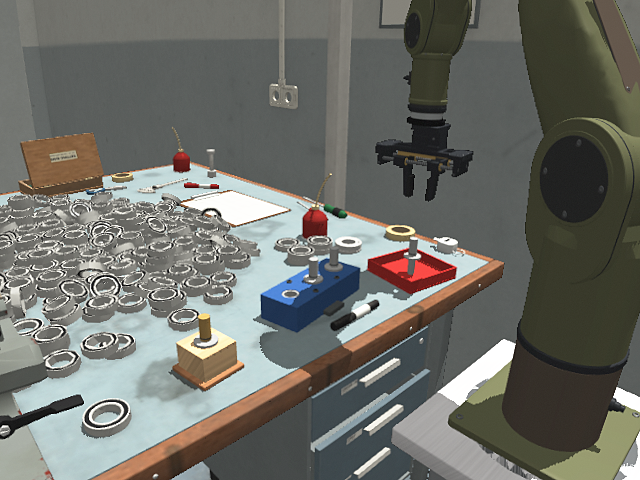

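The steel pin stands upright in the tray at (411,262). Now to the stand.

Call:
carry_out(
  motion=[
    [[46.3,8.8,0,0,0,0,40],[46.3,8.8,0,0,0,0,40],[46.3,8.8,0,0,0,0,40],[46.3,8.8,0,0,0,0,40],[46.3,8.8,0,0,0,0,40],[46.3,8.8,0,0,0,0,40],[46.3,8.8,0,0,0,0,40],[46.3,8.8,0,0,0,0,40]],
  ],
)

```text
clock: 17.5
tool_pos: [0.4199, 0.13, 0.198]
eef_rot: [0.641, 0.767, -0.0, -0.0]
contact_force: [1.1, 1.2, -0.5]
opening: 0.401
```

Call:
carry_out(
  motion=[
    [[46.3,8.8,0,0,0,0,40],[46.3,8.8,0,0,0,0,40],[46.3,8.8,0,0,0,0,40],[0,0,20,0,0,0,40],[0,0,20,0,0,0,40],[0,0,0,0,0,0,40]],
  ],
)

```text
clock: 18.1
tool_pos: [0.42, 0.2692, 0.1562]
eef_rot: [0.641, 0.768, -0.002, -0.001]
contact_force: [-0.7, 0.1, -0.3]
opening: 0.398
```

```bash
python3 -c "
from h import *; s,M=go([.4225,.2695,.0845],10.4);print(s['q'])"
```

```text
t 18.1 pos [420.01 269.16 156.19] F [-0.71  0.06 -0.26] M [-0.08  0.08  0.03] open mm 35.05 yang 10.27 tilt(tool) [-0.0045  0.0019  0.    ]
shift mm [3.000e-02 2.830e+00 7.168e+01]
az -0.0023
[-0.77648379  0.71279628  0.18704531  2.04456296 -0.30685858  0.41522624
 -0.17224617]
```

Call:
carry_out(
  motion=[
    [[0,1.5,40,0,0,0,40],[0,0,20,0,0,0,40],[0,0,10,0,0,0,40],[0,0,0,0,0,0,15],[0,0,0,0,0,0,15],[0,0,0,0,0,0,15],[0,0,0,0,0,0,15],[0,0,0,0,0,0,15]],
  ],
  squeeze=4,
)

```text
clock: 18.9
tool_pos: [0.4239, 0.2701, 0.0892]
eef_rot: [0.642, 0.767, 0.001, 0.0]
contact_force: [-0.0, -0.3, 4.9]
opening: 0.206
```

```bash
python3 -c "
from h import *; go(None)"
```

```text
t 18.9 pos [423.89 270.1   89.16] F [-0.03 -0.27  4.9 ] M [-0.16 -0.02  0.01] open mm 18.13 yang 10.19 tilt(tool) [ 0.002  -0.0007  0.    ]
```

Call:
carry_out(
  motion=[
    [[0,0,0,0,0,0,40],[0,0,0,0,0,0,40],[0,0,0,0,0,-0.145,40],[0,0,0,0,0,-0.145,40],[0,0,0,0,0,-0.145,40],[0,0,0,0,0,-0.145,40],[0,0,0,0,0,-0.145,40],[0,0,0,0,0,-0.145,40]],
  ],
)

```text
clock: 19.7
tool_pos: [0.423, 0.2697, 0.0881]
eef_rot: [0.255, 0.967, -0.0, -0.0]
contact_force: [-0.0, -0.8, 0.3]
opening: 0.399
```

Call:
carry_out(
  motion=[
    [[0,0,0,0,0,-0.14,40],[0,0,0,0,0,-0.14,40],[0,0,0,0,0,-0.14,40],[0,0,0,0,0,-0.14,40],[0,0,0,0,0,-0.14,40],[0,0,0,0,0,0,15],[0,0,0,0,0,0,15],[0,0,0,0,0,0,15]],
  ],
)

```text
clock: 20.5
tool_pos: [0.4231, 0.2697, 0.0881]
eef_rot: [-0.087, 0.996, -0.0, -0.0]
contact_force: [0.8, -1.4, 0.6]
opening: 0.201
```

Call:
carry_out(
  motion=[
    [[0,0,0,0,0,0,15],[0,0,0,0,0,0,15]],
  ],
)

```text
clock: 20.7
tool_pos: [0.4231, 0.2697, 0.0881]
eef_rot: [-0.088, 0.996, -0.0, -0.0]
contact_force: [0.2, 0.1, -0.0]
opening: 0.2
```

```bash
python3 -c "
from h import *; go(None,100.4)"
```

```text
t 20.7 pos [423.13 269.7   88.15] F [ 0.18  0.05 -0.03] M [-0.08 -0.04 -0.04] open mm 17.61 yang 100.11 tilt(tool) [-0.0003 -0.0002  0.    ]
az -0.0051
```

Call:
carry_out(
  motion=[
    [[0,0,0,0,0,0,15],[0,0,0,0,0,0,15],[0,0,-10,0,0,0,15],[0,0,-20,0,0,0,15],[0,0,-25,0,0,0,15],[0,0,-25,0,0,0,15],[0,0,0,0,0,0,15],[0,0,0,0,0,0,15]],
  ],
  squeeze=12,
)

```text
clock: 21.5
tool_pos: [0.4234, 0.2698, 0.1688]
eef_rot: [-0.088, 0.996, 0.0, 0.001]
contact_force: [-0.3, 0.2, -1.8]
opening: 0.197
```

```bash
python3 -c "
from h import *; go([.4574,.0699,.168],100.4)"
```

```text
t 21.5 pos [423.39 269.82 168.8 ] F [-0.32  0.17 -1.77] M [ 0.01  0.02 -0.02] open mm 17.32 yang 100.14 tilt(tool) [0.0007 0.0012 0.    ]
shift mm [   1.7  -202.78    0.66]
az -0.0046
```

Call:
carry_out(
  motion=[
    [[0.3,-40,0,0,0,0,15],[0.3,-45,0,0,0,0,15],[0.3,-45,0,0,0,0,15],[0.3,-40,0,0,0,0,15],[0.3,-25,0,0,0,0,15],[0.2,-7.8,0,0,0,-0.005,15],[0,0,0,0,0,0,15],[0,0,0,0,0,0,15]],
  ],
)

```text
clock: 22.3
tool_pos: [0.4571, 0.0717, 0.1679]
eef_rot: [-0.092, 0.996, 0.001, -0.0]
contact_force: [0.3, -0.4, -1.8]
opening: 0.2
```

Run:
```python
from h import *; go([.4574,.0699,.168],100.4)
S=snap('scene','s6.png');a=S["pixels"][180:330,220:370,::-1]
cv2.imwrite("pics/s6c.png",cv2.resize(a,(600,600),interpolation=cv2.INTER_CUBIC))
```

```text
t 22.3 pos [457.07  71.7  167.91] F [ 0.3  -0.38 -1.85] M [0.14 0.04 0.02] open mm 17.59 yang 100.56 tilt(tool) [ 0.0016 -0.0001  0.    ]
shift mm [ 0.   -1.83 -0.09]
az 0.0028
```

View pics/s6c.png

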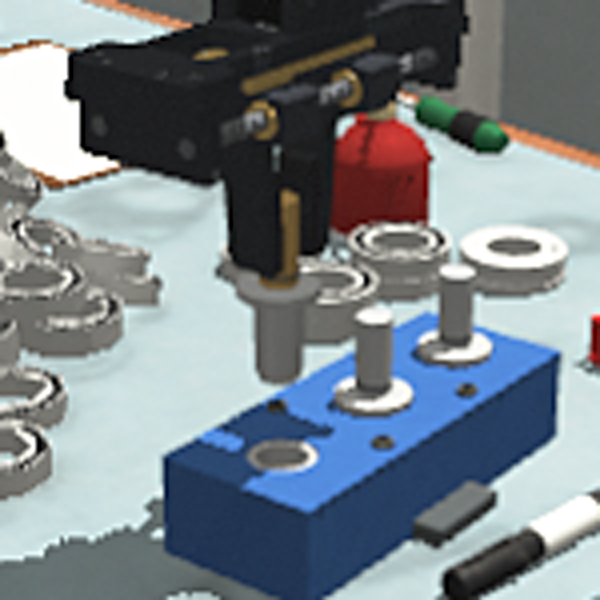

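Run:
```python
from h import *
S=eyes.snapshot('scene'); go([.4574,.0699,.168])
f=lambda p:(np.array([p])+.5)/4-.5+[220,180]
# foot taper-end: lower rim y~383 at diameter 18.5 -> fit centre from lower rim
for z in(.088,.09,.092): print(1e3*(ray(S,f((281.5,456)),.05)[0]-ray(S,f((278,376.5)),z)[0]))
a=S["pixels"][255:285,275:305]; print(cv2.cvtColor(a,cv2.COLOR_RGB2GRAY)[:, ::2])
```

```text
t 22.4 pos [457.08  72.01 168.09] F [ 0.21 -0.48 -1.94] M [ 0.04  0.03 -0.03] open mm 17.58 yang 100.63 tilt(tool) [0.0014 0.0002 0.    ]
shift mm [ 0.07 -2.13  0.09]
[ -3.63714185   1.31814076 -38.        ]
[ -0.44948744  -1.42948406 -40.        ]
[  2.73816697  -4.17710888 -42.        ]
[[218 220 214 118  87  99 113 128 112  96  91  90 164 225 207]
 [217 220 223 197 105  94  93  92  96  96  90 102 102  95  96]
 [218 219 220 229 146  94  98  97  95  96  89 112 107 104 105]
 [217 218 218 224 161  93 102  98  97  92  89 109 108 107 108]
 [217 218 218 222 158  93 101  99  97  93  89 110 110 108 109]
 [218 219 218 220 157  92 102  97  96  93  91 111 111 108 110]
 [219 219 218 221 158  93 102  99  97  94  87 108 107 108 108]
 [219 218 220 222 157  93 101  98  96  93  88 109 108 108 108]
 [219 219 218 221 157  94 101  98  96  93  94 109 108 108 109]
 [219 219 217 222 159  92 101  98  97  92 100 105 106 107 104]
 [220 219 221 223 159  93 103  97  95  92  95  90  90  91  88]
 [219 219 220 224 159  93 104  97  95  91 109 162 158 160 159]
 [220 220 220 224 159  92 101  97  97  91 131 231 225 
[... 380 characters left out ...]
3 135]
 [220 220 220 219 214  99  92  91  87  98 204 147 131 134 133]
 [218 218 218 220 228 171 127  99 122 144 150 129 136 135 127]
 [216 217 218 218 222 223 200 181 166 157 130 134 135 135 162]
 [218 217 218 217 220 226 230 213 151 133 132 132 135 135 179]
 [219 219 219 219 220 225 221 148 133 134 135 134 134 136 132]
 [219 218 219 219 225 227 167 107 139 136 136 136 136 139 113]
 [219 219 219 224 224 177  70  29 129 136 135 135 135 130  67]
 [220 220 222 222 162  65  40  32  99 140 135 134 135 109  62]
 [218 222 221 159  48  64  53  55  71 143 138 134 134 124  80]
 [221 220 177  50  64  69  63  62  58 117 143 138 135 141 120]
 [229 173  98  64  68  69  70  71  67  58 120 127 140 138 139]]
```

Call:
carry_out(
  motion=[
    [[0.3,-1.8,0,0,0,0,15],[0,0,15,0,0,0,15],[0,0,12,0,0,0,15],[0,0,6,0,0,0,15],[0,0,0,0,0,0,15],[0,0,0,0,0,0,15]],
  ],
)

```text
clock: 23.0
tool_pos: [0.4574, 0.0684, 0.1354]
eef_rot: [-0.091, 0.996, 0.0, 0.0]
contact_force: [0.5, -0.6, -0.7]
opening: 0.195
```

```bash
python3 -c "
from h import *; go([.4572,.0701,.128],100.4)"
```

```text
t 23.0 pos [457.38  68.41 135.4 ] F [ 0.47 -0.62 -0.68] M [0.07 0.03 0.02] open mm 17.15 yang 100.48 tilt(tool) [0.0001 0.0002 0.    ]
shift mm [-0.13  1.69  7.4 ]
az 0.0014
```

Call:
carry_out(
  motion=[
    [[0,1.6,2,0,0,0,15],[0,0,2,0,0,0,15],[0,0,0,0,0,0,15],[0,0,0,0,0,0,15],[0,0,0,0,0,0,15]],
  ],
)

```text
clock: 23.5
tool_pos: [0.4571, 0.0696, 0.1313]
eef_rot: [-0.091, 0.996, 0.0, 0.0]
contact_force: [-0.7, 0.6, -2.4]
opening: 0.199
```

Call:
carry_out(
  motion=[
    [[0,0,2,0,0,0,15],[0,0,2,0,0,0,15],[0,0,0,0,0,0,15],[0,0,0,0,0,0,15]],
  ],
)

```text
clock: 23.9
tool_pos: [0.457, 0.0696, 0.1271]
eef_rot: [-0.091, 0.996, 0.0, -0.0]
contact_force: [0.8, 0.4, -1.7]
opening: 0.199
```

Call:
carry_out(
  motion=[
    [[0,0,1,0,0,0,15],[0,0,1,0,0,0,15],[0,0,0,0,0,0,15],[0,0,0,0,0,0,15]],
  ],
)

```text
clock: 24.3
tool_pos: [0.457, 0.0696, 0.1252]
eef_rot: [-0.091, 0.996, 0.0, -0.0]
contact_force: [-0.3, -1.2, -1.1]
opening: 0.202
```

Call:
carry_out(
  motion=[
    [[0,0,1,0,0,0,15],[0,0,1,0,0,0,15],[0,0,0,0,0,0,15],[0,0,0,0,0,0,15]],
  ],
)

```text
clock: 24.7
tool_pos: [0.457, 0.0696, 0.1232]
eef_rot: [-0.091, 0.996, 0.0, -0.0]
contact_force: [0.6, -1.2, -1.5]
opening: 0.196
```

Call:
carry_out(
  motion=[
    [[0,0,1,0,0,0,15],[0,0,1,0,0,0,15],[0,0,1,0,0,0,15],[0,0,0,0,0,0,15]],
  ],
)

```text
clock: 25.1
tool_pos: [0.4569, 0.0696, 0.1201]
eef_rot: [-0.091, 0.996, -0.0, -0.0]
contact_force: [0.9, 0.2, -0.9]
opening: 0.197
```

Call:
carry_out(
  motion=[
    [[0,0,1,0,0,0,15],[0,0,1,0,0,0,15],[0,0,1,0,0,0,15],[0,0,0,0,0,0,15]],
  ],
)

```text
clock: 25.5
tool_pos: [0.457, 0.0696, 0.1171]
eef_rot: [-0.091, 0.996, 0.0, -0.0]
contact_force: [-0.5, 0.3, -0.2]
opening: 0.199
```

Call:
carry_out(
  motion=[
    [[0,0,1,0,0,0,15],[0,0,1,0,0,0,15],[0,0,1,0,0,0,15],[0,0,0,0,0,0,15]],
  ],
)

```text
clock: 25.9
tool_pos: [0.4569, 0.0696, 0.1141]
eef_rot: [-0.091, 0.996, -0.0, -0.0]
contact_force: [0.4, -0.0, -1.3]
opening: 0.195
```

Call:
carry_out(
  motion=[
    [[0,0,1.5,0,0,0,15],[0,0,1.5,0,0,0,15],[0,0,1.5,0,0,0,15],[0,0,1.5,0,0,0,15],[0,0,0,0,0,0,15]],
  ],
)

```text
clock: 26.4
tool_pos: [0.4569, 0.0696, 0.108]
eef_rot: [-0.091, 0.996, -0.0, -0.0]
contact_force: [0.2, -0.1, -1.8]
opening: 0.201
```

Call:
carry_out(
  motion=[
    [[0,0,1.5,0,0,0,15],[0,0,1.5,0,0,0,15],[0,0,1.5,0,0,0,15],[0,0,1.5,0,0,0,15],[0,0,0,0,0,0,15]],
  ],
)

```text
clock: 26.9
tool_pos: [0.4569, 0.0696, 0.102]
eef_rot: [-0.091, 0.996, -0.0, -0.0]
contact_force: [0.0, 0.4, -2.0]
opening: 0.196
```

Call:
carry_out(
  motion=[
    [[0,0,1.5,0,0,0,15],[0,0,1.5,0,0,0,15],[0,0,1.5,0,0,0,15],[0,0,1.5,0,0,0,15],[0,0,0,0,0,0,15]],
  ],
)

```text
clock: 27.4
tool_pos: [0.4569, 0.0696, 0.096]
eef_rot: [-0.091, 0.996, -0.0, -0.0]
contact_force: [-0.2, -0.5, -0.9]
opening: 0.198
```

Call:
carry_out(
  motion=[
    [[0,0,1.5,0,0,0,15],[0,0,1.5,0,0,0,15],[0,0,1,0,0,0,15],[0,0,0,0,0,0,15]],
  ],
)

```text
clock: 27.8
tool_pos: [0.457, 0.0696, 0.0921]
eef_rot: [-0.091, 0.996, -0.0, -0.0]
contact_force: [-0.2, 0.2, -1.7]
opening: 0.198
```

Call:
carry_out(
  motion=[
    [[0,0,1,0,0,0,15],[0,0,1,0,0,0,15],[0,0,0.5,0,0,0,15],[0,0,0,0,0,0,15],[0,0,0,0,0,0,15]],
  ],
)

```text
clock: 28.3
tool_pos: [0.457, 0.0696, 0.0897]
eef_rot: [-0.091, 0.996, 0.0, 0.0]
contact_force: [-0.2, 0.8, -1.8]
opening: 0.195
```

Call:
carry_out(
  motion=[
    [[0,0,0.7,0,0,0,15],[0,0,0.7,0,0,0,15],[0,0,0,0,0,0,15],[0,0,0,0,0,0,15]],
  ],
)

```text
clock: 28.7
tool_pos: [0.457, 0.0696, 0.0883]
eef_rot: [-0.091, 0.996, 0.0, -0.0]
contact_force: [0.3, -0.5, -1.5]
opening: 0.199
```

Call:
carry_out(
  motion=[
    [[0,0,0.7,0,0,0,15],[0,0,0.7,0,0,0,15],[0,0,0,0,0,0,15],[0,0,0,0,0,0,15]],
  ],
)

```text
clock: 29.1
tool_pos: [0.4571, 0.0696, 0.0879]
eef_rot: [-0.091, 0.996, -0.0, 0.001]
contact_force: [-1.9, 0.2, 11.2]
opening: 0.199
```

Call:
carry_out(
  motion=[
    [[0,0,0,0,0,0,25],[0,0,0,0,0,0,40],[0,0,0,0,0,0,40],[0,0,-10,0,0,0,40],[0,0,-30,0,0,0,40],[0,0,-45,0,0,0,40],[0,0,-45,0,0,0,40],[0,0,0,0,0,0,40]],
  ],
)

```text
clock: 29.9
tool_pos: [0.4596, 0.0703, 0.2221]
eef_rot: [-0.091, 0.996, 0.001, 0.005]
contact_force: [0.3, 0.3, -0.5]
opening: 0.403
```

Run:
```python
from h import *; go(None)
S=snap('scene','s7.png');a=S["pixels"][220:340,250:470,::-1]
cv2.imwrite("pics/s7c.png",cv2.resize(a,(792,432),interpolation=cv2.INTER_CUBIC))
```

```text
t 29.9 pos [459.57  70.33 222.05] F [ 0.34  0.25 -0.5 ] M [ 0.02 -0.04  0.07] open mm 35.45 yang 100.4 tilt(tool) [0.0007 0.0099 0.    ]
```

View pics/s7c.png

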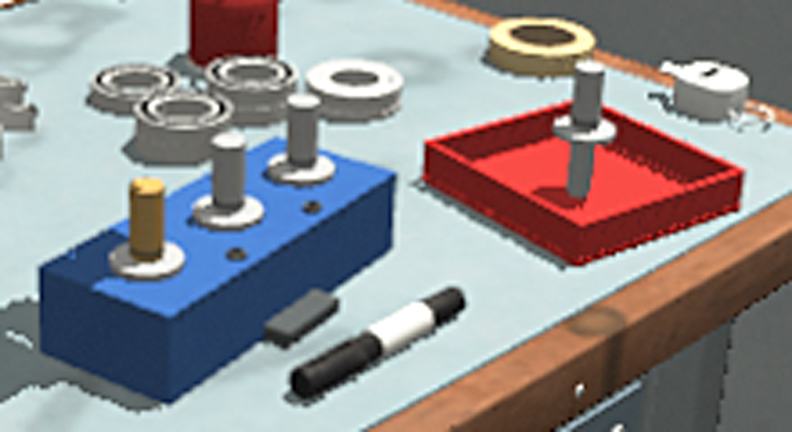

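The brass-headed pin stands upright with its collar on the fixture top at (147,258). Pins 2 and 3 are home, the steel pin stands in the tray at (580,130), and the bystanders are where they were. I'll hand in.

Call:
carry_out(
  motion=[
    [[0,0,0,0,0,0,40],[0,0,0,0,0,0,40]],
  ],
)

```text
clock: 30.15
tool_pos: [0.4562, 0.0692, 0.216]
eef_rot: [-0.091, 0.996, -0.0, -0.001]
contact_force: [-0.0, 0.2, 0.2]
opening: 0.401
```

```bash
python3 -c "
from h import *; print(ticket.finish_job())"
```

```text
the job is handed in; nothing more can be done
None
```

The job is handed in at about 30 s: the loose pin is in the red tray and the brass-headed pin is home in its station. The hand-in gave no verdict.

- **Finding the loose pin:** I rocked pin 1 along the row and it moved about 7.7 mm between stops. Across the row it moved about 5.4 mm. A snug pin would allow only about 1 mm, so I did not rock pins 2 and 3.
- **Swap:** I stood pin 1 upright in the red tray. I then fitted the oversize pin in station 1, placing it by the centre found from the rocking stops.
- **Forces:** The oversize pin went in with no resistance beyond its own weight until it bottomed at about 11 N. The highest force I read at the wrist was also about 11 N, but I only read it at the end of each move, so short peaks could have been missed.
- **Last picture:** The brass pin is upright with its collar on the fixture. Pins 2 and 3 are home, the steel pin stands in the tray, the marker and tape have not visibly moved, and the gripper is clear. I saw no change at the ring gauge but did not measure it.
- **What disagreed:** The cameras put station 1 about 3 mm from where the rocking did. I used the rocking result. A last picture before insertion agreed with it to about 1 mm.

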